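# Hang the loaded caddy in the notch of the drying-stand bar

## Task

Hang the grey brush caddy, with the paint pot still standing in it, on the steel bar of the wooden stand: lay its hook lightly over the bar, slide it along until the hook drops into the bar's notch, and seat it fully there. The tray hangs out in front of the hook, so let go slowly and do not let it drop, swing or knock against the stand. Leave everything else on the table where it is.

Things in the scene. Friction and masses are not known exactly. Their poses are not given: they have to be found in the camera images.
- caddy: Loose grey sheet-metal caddy, 0.30 kg plus the pot, found upright. Origin under the middle of its tray, z up, +x to its back (hook side). Tray 89 (x) x 120 (y) x 30 high. A strap 32 wide (y) rises at the back, rear face at x = 44, and bends back into a hook. A rubber foot, rear face at x = 46, 100 wide, z = 8 to 30, leans on the stand's lower board when hung.
- caddy_hook (a point): Middle of the underside of the caddy's hook, which rests on the bar: at x = 52, y = 0, z = 126 in the caddy frame, axes as the caddy's. The hook is 32 wide (y). Its throat, between strap and rear lip, runs 8 mm to either side in x and is 22 deep; the lip is 4 thick and hangs down to z = 104.
- caddy_grip (a point): Centre of the wooden grip on top of the hook, at x = 51, y = 0, z = 155 in the caddy frame, axes as the caddy's. Grip 10 thick (x), 32 wide (y), 46 high (z = 132 to 178): pinch it from above across its thickness (x). The loaded caddy's centre of mass lies about 45 mm in front (-x) of it and a few mm to -y.
- pot: Small paint sample pot with lid, 53 diameter, 58 high, 0.10 kg (may differ by a third), standing loose in the tray's right front pocket. Origin at the centre of its underside, z up.
- stand: Fixed wooden stand; origin on the table under the middle, z up, y along the bar, front is -x. Two posts at y = -165 and 165 (to z = 210, behind the bar) carry the steel bar. A lower wooden board, front face at x = -4, z = 45 to 100, is what the caddy's foot leans on: hung at rest, the caddy leans by about 0.06 rad, its lip drawn against the bar's rear. 60 mm free behind the bar.
- bar_top (a point): Point on the stand at x = 0, y = 0, z = 187: height of the bar's top edge, axes as the stand's. The flat bar is 8 thick (x -4 to 4). One notch in its top edge, 38 wide with 3 mm chamfers at the mouth, floor 12 lower (z = 175). The bar is clamped at a different sideways setting each time: the notch's middle lies anywhere from y = -35 to 35 and is NOT measured: see it or feel for it.
- glaze_tin: Bystander: tin 81 diameter, 86 high, origin at the centre of its underside.
- varnish_jar: Bystander: jar 62 diameter, 68 high, origin at the centre of its underside.
- ink_jar: Bystander: dark jar 58 diameter, 56 high, origin at the centre of its underside.
- sanding_block: Bystander: block 60x108x38, origin at the centre of its underside.
Things that resemble listed ones, but are neither listed nor needed, are in the scene too. Leave any green or yellow look-alike of the pot alone.

How it is judged:
By the outcome, as a careful person would: the job done as asked, in the order asked, and still so for the second after the job is handed in, with the robot touching nothing.
It also fails if it takes over 72 s, if anything falls off the work surface, if the arm or the gripper's body presses on something with over 40 N, if the wrist force passes 120 N, or if a joint passes its speed limit or range.

## Robot

A 6-joint arm with a two-finger parallel gripper is mounted at the origin on a cart in front of the work surface, level with it; the furniture and walls round the work are solid. World frame = base frame: x ahead of the robot, y to its left, z up, the work surface at z = 0. Lengths are in mm, angles in rad, forces in N, time in s.
With the tool pointing down it reaches from about 300 to 750 mm from the base axis. Payload 8.5 kg.
Tool frame: the origin (TCP) lies midway between the tips of the shut fingers; the grasp point (between the pads) lies 19 mm behind it; z points along the fingers, y is the direction in which the jaws open and shut (so a half turn about z gives the same grasp; the last joint's range is limited). The gripper opens to 88 mm and grips with 3 to 60 N. Pads are 18 mm wide; open, the fingers measure 123 mm over their backs; the gripper's body (75 mm by 187 mm) begins 45 mm behind the grasp point.
Start: joints at [-1.492, 0.381, 1.297, -0, 1.464, -0.215], TCP at [159.27, -526.416, 238.748] pointing down, gripper open.
Joint ranges: [-3.11, 3.11], [-0.89, 2.33], [0.22, 2.48], [-1.42, 4.56], [0.17, 2.85], [-2.88, 2.88]. Speed limits (rad/s): [2.39, 2.39, 3.14, 3.14, 3.14, 3.14].

## Interface

Orientations are given as a unit quaternion [w, x, y, z].
In Python, from cell import arm, optics, close_job gives the robot as it stands.
- The arm moves only by the tool drive_tool, never from a script. Its arguments are lists of equal length, an entry for each row: "dp": the shift along the tool's x, y, z in mm, a list of three; "dr": the turn, a rotation vector about the tool's x, y, z in rad, a list of three. A call has 1 to 10 rows; each row is the pose to reach, as a shift and turn from the pose commanded when the call began, along the tool's axes at that moment; what a row does not reach only later rows make up. A row lasts 1/10 s, in which the tool goes at most 50 mm and 8.59 degrees, less where a joint would pass 70% of its speed; a pose out of reach is approached as far as the arm can. A call with a gripper value outside its range is refused whole. "grip" is the closure, from 0 (fully open) to 1 (shut), set as the call begins (left out, the last holds). The fingers move at their own pace and stop on an object; "newtons" is the grip in N (left out, the last holds). Time passes only in rows, so rows that repeat a pose let the fingers close. It gives the time, the measured TCP pose, the force and the opening at its end, in the units of the state.
- arm.get_state(): the state, without advancing time (a new reading comes with each control period).
- optics.capture(name): name is "scene" or "top" or "wrist"; returns (picture, depth): 400x640x3 uint8, red, green, blue; 400x640 float32, mm along the optical axis (not along the pixel's ray), 0 where there is no reading.
- optics.calibration(name): a dict with "fovy" (degrees; the focal length in pixels is half the picture's height over the tangent of half this angle, whatever the lens; pixels are square), "cx", "cy" (the principal point, pixels), "cam_to_world" (4x4, takes a point from camera to world coordinates). Camera axes: x right, y up, looking along -z (the intrinsics and any distortion apply to the point x, -y, -z); pixel columns grow to the right and rows downward; lengths in mm; the calibration is good to about 2 mm. A picture is of the moment at which its call begins: read the wrist's pose just before it. calibration takes no time and is no camera call; for the wrist camera it gives the pose at the moment of the call.
- close_job(): hands the job in, once; it reports no verdict.
The state is a dict: "time": time; "qpos": joint angles; "dq": joint speeds; "tau": joint torques, N m; "tool_pos": TCP position; "tcp_rot": TCP orientation; "contact_force": force on the tool from outside, world axes, zero at the start; "ft_torque": the same for the moment, N m; "grip_width": opening from 0.0 (shut) to 1.0 (fully open).
Only numpy, scipy, OpenCV 4.12 (cv2) and the standard library are available. Lean on these libraries where they do the work, as an engineer would, in place of code of your own. Each camera call takes 0.05 s, during which the arm holds its last target.

## Working session

There is one attempt and no reset: what is moved stays moved. The work goes in short steps, Python scripts to look and compute and a tool call to move; the robot and the scene stay as the last step left them, time stands still between calls to the robot, and variables do not carry over. Pictures are saved under pics/ and viewed, and the job is handed in when it is done.

Besides the shell and the picture viewer there is one more tool, called after "Request:" by a JSON object that holds its "op" and its "data". drive_tool: Moves the arm, as the interface text tells. Its arguments: {"type":"object","properties":{"dp":{"type":"array","items":{"type":"array","items":{"type":"number"}}},"dr":{"type":"array","items":{"type":"array","items":{"type":"number"}}},"grip":{"type":"number"},"newtons":{"type":"number"}},"required":["dp","dr"]}

```bash
ls; mkdir -p pics; cat > h.py <<'E'
import numpy as np, cv2, json
from cell import arm, optics, close_job
from scipy.spatial.transform import Rotation as R
def cap(n, save=None):
    c=optics.calibration(n); im,d=optics.capture(n)
    if save: cv2.imwrite(f'pics/{save}.png', im[:,:,::-1])
    np.savez(f'{save or n}.npz', im=im,d=d,**{k:v for k,v in c.items() if k in('fovy','cx','cy','cam_to_world')})
    return im,d,c
def load(n):
    z=np.load(f'{n}.npz'); return z['im'],z['d'],z
def cloud(d,c):
    h,w=d.shape; f=h/2/np.tan(np.radians(float(c['fovy']))/2)
    u,v=np.meshgrid(np.arange(w),np.arange(h))
    P=np.stack([(u-c['cx'])/f*d,-(v-c['cy'])/f*d,-d,np.ones_like(d)],-1)
    W=P@np.array(c['cam_to_world']).T
    W=W[...,:3]; W[d<=0]=np.nan
    return W
E
python3 - <<'E'
from h import *
s=arm.get_state(); print(s)
for n in('scene','top','wrist'):
    im,d,c=cap(n,n+'0'); print(n,c, np.isfinite(d).all(), (d>0).mean())
E
```

```text
pics
{'time': 0.0, 'qpos': array([-1.49235300e+00,  3.81187088e-01,  1.29825104e+00,  7.16683206e-06,
        1.46359119e+00, -2.15295950e-01]), 'dq': array([ 2.18023189e-03, -7.71401692e-04,  5.57574127e-04, -4.22271567e-05,
       -8.12174731e-04, -2.60957626e-04]), 'tau': array([-1.25063703e-03, -4.37941647e+01, -2.24548584e+01,  7.12387520e-02,
        3.54298786e-02, -1.10895942e-04]), 'tool_pos': array([ 159.22272324, -526.15858677,  238.14583283]), 'tcp_rot': array([-7.16405884e-04,  9.89233829e-01,  1.46341775e-01,  5.26685870e-05]), 'contact_force': array([-0.22838205,  0.10981137, -0.12578212]), 'ft_torque': array([ 0.02070084,  0.00599636, -0.00469355]), 'grip_width': 0.9991205261743832}
scene {'fovy': 45.73858792012067, 'cx': 322.56155201091127, 'cy': 193.2814114469031, 'cam_to_world': array([[-8.81816630e-01,  3.34759074e-01, -3.32168322e-01,
         2.85747777e+01],
       [-4.71311044e-01, -6.49911179e-01,  5.96222575e-01,
         9.04279361e+02],
       [-1.62889886e-02,  6.82313580e-01,  7.30878134e-01,
         1.20091651e+03],
       [ 0.00000000e+00,  0.00000000
[... 290 characters left out ...]
02,  3.49237919e-02,
         3.61792688e+01],
       [ 3.97906136e-02,  1.70707652e-01,  9.84517955e-01,
         1.23131614e+03],
       [ 0.00000000e+00,  0.00000000e+00,  0.00000000e+00,
         1.00000000e+00]])} True 0.99606640625
wrist {'fovy': 71.74966620215223, 'cx': 318.97837831386784, 'cy': 198.90808630714537, 'cam_to_world': array([[ 2.89136922e-01,  9.24791328e-01,  2.47307179e-01,
         2.21586890e+02],
       [-9.57285024e-01,  2.79937808e-01,  7.23892787e-02,
        -5.07794580e+02],
       [-2.28565241e-03, -2.57673872e-01,  9.66229244e-01,
         3.85804828e+02],
       [ 0.00000000e+00,  0.00000000e+00,  0.00000000e+00,
         1.00000000e+00]])} True 0.93423046875
```

View pics/scene0.png

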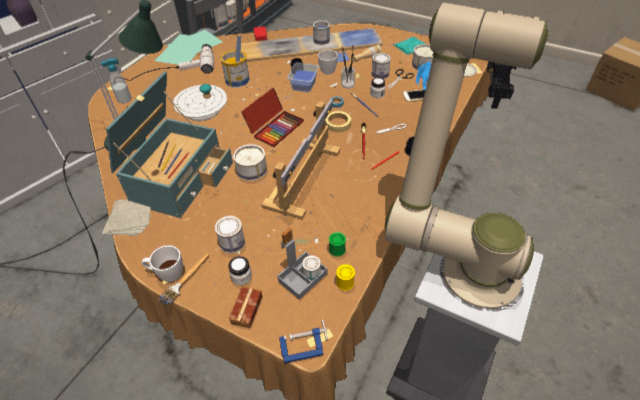

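View pics/top0.png

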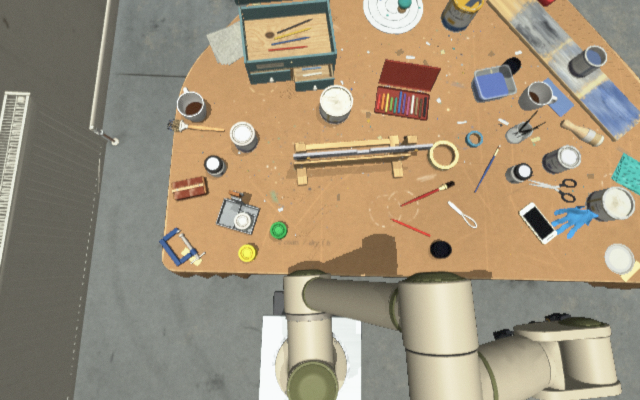

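View pics/wrist0.png

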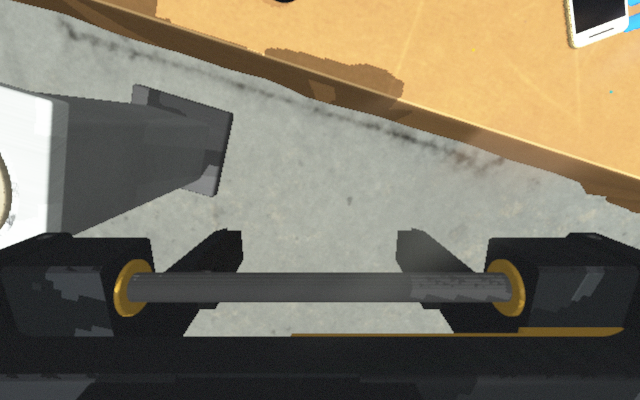

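The caddy is at scene (303,273) / top (238,214) with a white/grey-lidded pot in it. The stand is at scene (305,160) / top (355,152). The green pot (top 279,230) and the yellow pot (top 247,253) are the look-alikes. Next I'll measure with enlarged crops and clouds.

```bash
python3 - <<'E'
from h import *
im,d,c=load('scene0'); W=cloud(d,c)
a=im[215:310,215:365,::-1]; b=im[85:220,250:355,::-1]
cv2.imwrite('pics/c1.png',cv2.resize(a,None,fx=5,fy=5,interpolation=cv2.INTER_CUBIC))
cv2.imwrite('pics/c2.png',cv2.resize(b,None,fx=4.4,fy=4.4,interpolation=cv2.INTER_CUBIC))
im,d,c=load('top0'); W=cloud(d,c)
cv2.imwrite('pics/c3.png',cv2.resize(im[120:270,160:450,::-1],None,fx=2.75,fy=2.75,interpolation=cv2.INTER_CUBIC))
for u,v in[(355,152),(238,214),(242,220),(279,230),(247,253),(300,175),(400,145),(214,165),(243,137),(190,187),(335,103)]:
    print((u,v),np.round(W[v,u],1))
E
```

```text
(355, 152) [ 647.  -109.3  183.5]
(238, 214) [465.3 246.2  62.9]
(242, 220) [447.7 234.2  52.1]
(279, 230) [418.8 114.6  55.4]
(247, 253) [343.7 211.6  56.8]
(300, 175) [608.9  54.2  20.3]
(400, 145) [ 690.1 -258.1  133.7]
(214, 165) [621.8 332.3  66.8]
(243, 137) [713.6 241.6  85.1]
(190, 187) [553.8 414.5  29.8]
(335, 103) [857.9 -57.5  52.3]
```

View pics/c1.png

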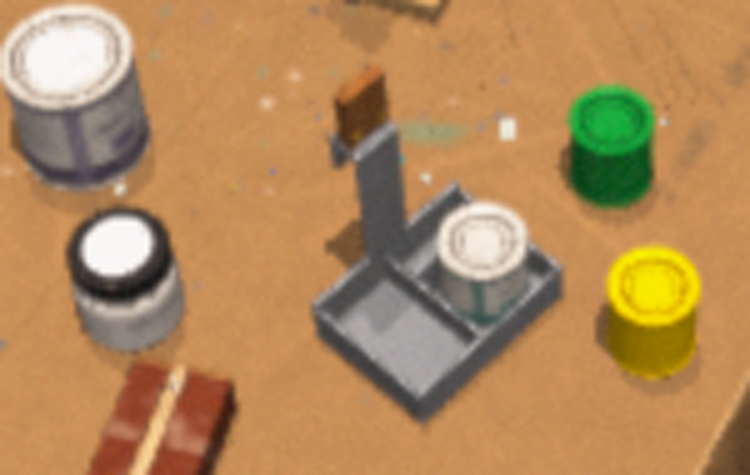

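View pics/c2.png

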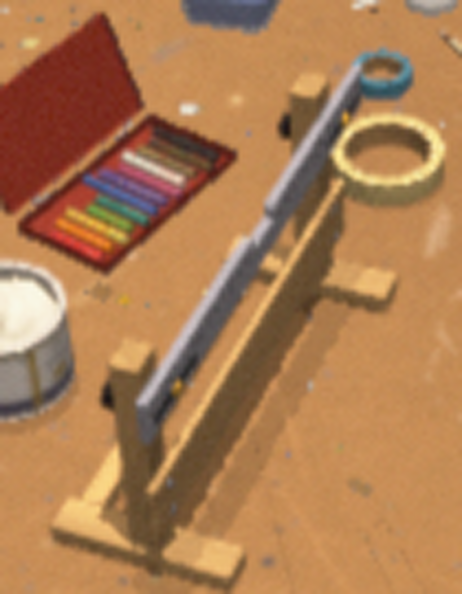

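View pics/c3.png

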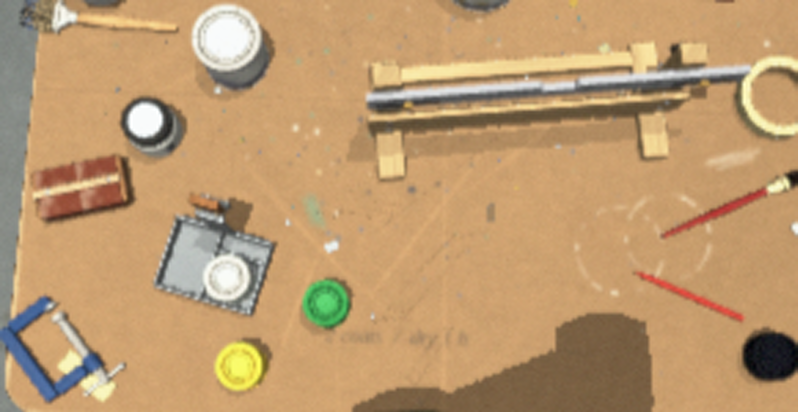

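```bash
python3 - <<'E'
from h import *
for n in('scene0','top0'):
    im,d,c=load(n); W=cloud(d,c); X,Y,Z=W[...,0],W[...,1],W[...,2]
    m=(X>560)&(X<760)&(Y>-330)&(Y<130)&(Z>165)&(Z<200)
    P=W[m]; 
    # fit line PCA
    c0=P[:,:2].mean(0); u=np.linalg.svd(P[:,:2]-c0,full_matrices=False)[2][0]
    if u[1]<0:u=-u
    s=(P[:,:2]-c0)@u; t=(P[:,:2]-c0)@np.array([u[1],-u[0]])
    print(n,m.sum(),c0,u,np.degrees(np.arctan2(-u[0],u[1])),s.min(),s.max(),t.std())
    for a in range(-170,180,10):
        k=abs(s-a)<5
        if k.any(): print(a,k.sum(),np.round(np.percentile(P[k,2],[50,80,95]),1),np.round(np.percentile(t[k],[5,50,95]),1))
    m=(X>560)&(X<780)&(Y>-330)&(Y<130)&(Z>203)&(Z<225)
    P=W[m]; 
    for lo,hi in((-330,-150),(-50,130)):
        q=P[(P[:,1]>lo)&(P[:,1]<hi)]; print('post',len(q),q.mean(0) if len(q) else '', q.min(0) if len(q) else '',q.max(0) if len(q) else '')
    m=(X>400)&(X<580)&(Y>130)&(Y<350)&(Z>45)
    v,uu=np.nonzero(m); 
    g=W[m]; h=g[g[:,2]>150]; print('grip',len(h),h.mean(0),h.min(0),h.max(0)) if len(h) else print('nogrip',g.max(0))
    print('table z',np.nanmedian(Z[(X>450)&(X<550)&(Y>-100)&(Y<50)]))
E
```

```text
scene0 613 [ 654.11776563 -103.08505745] [-0.11229341  0.99367509] 6.447537824851554 -227.34653747285964 182.51942978364877 9.72604199781089
-170 13 [181.5 189.1 194.6] [-6.2  1.3 35.6]
-160 58 [184.4 193.2 198.3] [-5.5 12.7 28.5]
-150 14 [184.3 188.7 195.8] [-6.4 -1.5 20.7]
-140 10 [183.5 188.7 189.5] [-7.4 -4.8  1.9]
-130 7 [185.8 189.6 192.8] [-8.6 -6.7  0.4]
-120 12 [184.5 188.6 190.3] [-7.  -5.4  0.5]
-110 10 [184.1 188.6 191.2] [-6.9 -4.1 -0.2]
-100 7 [183.2 189.7 192. ] [-6.7 -5.3 -2. ]
-90 10 [185.2 190.6 191.5] [-7.1 -3.6  1.3]
-80 14 [179.9 187.2 189.4] [-7.6 -5.5  0.2]
-70 13 [186.  187.4 189.7] [-8.1 -5.5  0.8]
-60 11 [181.6 187.7 189.9] [-6.7 -4.8  0.5]
-50 14 [178.4 184.6 188.3] [-5.8 -4.3  0.7]
-40 8 [173.2 178.3 183.9] [-7.2 -5.6 -1.3]
-30 12 [175.2 177.2 178.8] [-6.9 -3.5  0.8]
-20 5 [172.  175.6 176.2] [-6.  -5.4 -1.5]
-10 7 [175.4 182.4 187. ] [-6.9 -6.  -1.8]
0 14 [186.2 187.6 189.8] [-6.8 -4.9  2.1]
10 10 [185.5 187.2 188.5] [-6.4 -4.8  0.5]
20 12 [182.  187.3 191.4] [-7.3 -5.7 -0.4]
30 12 [181.  186.8 189.2] [-7.4 -5.3 -1.2]
40 13 [185.2 190.6 192.2] [-7.1 -4.5 
[... 2404 characters left out ...]
3  3.8]
120 17 [185.6 187.9 189.3] [-2.8 -1.9  4.6]
130 15 [186.5 188.8 189.7] [-3.4 -1.9  4.6]
140 14 [185.5 187.  188.6] [-2.9 -0.8  4. ]
150 17 [183.7 186.7 187.7] [-2.7 -1.8  4.1]
160 17 [185.  186.7 188.1] [-6.  -1.6  4.7]
170 21 [185.1 187.6 196.1] [-2.4 -0.   5.5]
post 81 [ 683.87807709 -273.10123314  209.14891156] [ 671.93031555 -289.45386701  204.11719246] [ 698.45789229 -258.96993899  215.14836619]
post 85 [647.26996393  53.26845013 209.23225336] [635.20630584  39.32197178 204.0946174 ] [660.58760064  68.93153566 213.44802068]
grip 51 [511.14042497 240.49910912 172.80463653] [504.76812427 226.5311412  151.06874866] [518.88712069 255.96672405 181.86779814]
table z 0.2940085437930975
```

```bash
python3 - <<'E'
from h import *
for n in('scene0','top0'):
    im,d,c=load(n); W=cloud(d,c); X,Y,Z=W[...,0],W[...,1],W[...,2]
    m=(X>390)&(X<540)&(Y>170)&(Y<320)&(Z>18)&(Z<40)
    m&=(im.max(-1).astype(int)-im.min(-1)<40)
    P=W[m][:,:2]
    # drop outliers
    r=cv2.minAreaRect(P.astype(np.float32)); print(n,m.sum(),r)
    m=(X>470)&(X<560)&(Y>190)&(Y<300)&(Z>140)&(Z<185)
    P=W[m]; r=cv2.minAreaRect(P[:,:2].astype(np.float32)); print('grip',m.sum(),r)
    m=(X>390)&(X<500)&(Y>180)&(Y<300)&(Z>50)&(Z<80)
    P=W[m]; print('pot',m.sum(),P.min(0),P.max(0),cv2.minEnclosingCircle(P[:,:2].astype(np.float32)),np.median(P,0))
E
```

```text
scene0 432 ((464.3101806640625, 256.15460205078125), (121.97102355957031, 93.0955810546875), 76.63887023925781)
grip 121 ((514.3838500976562, 243.33140563964844), (33.128482818603516, 13.973689079284668), 77.1640396118164)
pot 250 [419.91908988 207.15434283  50.21695221] [499.98735739 259.3681319   71.48599677] ((459.9532470703125, 236.545166015625), 40.10771942138672) [445.50578883 234.09087565  59.87773602]
top0 219 ((463.8944091796875, 255.23419189453125), (120.49736022949219, 91.19343566894531), 75.15950012207031)
grip 56 ((512.3505859375, 241.56759643554688), (30.966941833496094, 10.107892990112305), 75.7655258178711)
pot 222 [418.13422593 207.29200105  50.85259411] [499.78835116 257.88663285  77.08537404] ((458.9613037109375, 234.124755859375), 40.9637565612793) [444.44373949 232.84982724  59.90325951]
```

Request:
{"op": "drive_tool", "data": {"dp": [[20,-7,-6],[55,-19,-12],[95,-32,-20],[138,-47,-30],[181,-61,-40],[224,-76,-50],[267,-90,-60],[310,-105,-62],[353,-119,-62],[396,-134,-62]], "dr": [[0,0,-0.03],[0,0,-0.1],[0,0,-0.18],[0,0,-0.26],[0,0,-0.34],[0,0,-0.42],[0,0,-0.5],[0,0,-0.58],[0,0,-0.66],[0,0,-0.74]], "grip": 0.0}}

```text
time: 1.15
tool_pos: [500.8, -282.1, 300.7]
tcp_rot: [-0.0, 0.869, 0.496, -0.0]
contact_force: [0.2, -0.8, -0.5]
grip_width: 1.003
```

Request:
{"op": "drive_tool", "data": {"dp": [[38,18,0],[75,35,0],[108,50,0],[132,62,0],[145,68,0],[150,70,0],[150,70,0]], "dr": [[0,0,-0.08],[0,0,-0.15],[0,0,-0.22],[0,0,-0.27],[0,0,-0.29],[0,0,-0.293],[0,0,-0.293]]}}

```text
time: 1.85
tool_pos: [636.5, -190.2, 300.3]
tcp_rot: [-0.0, 0.788, 0.616, -0.0]
contact_force: [-0.4, 0.2, 0.2]
grip_width: 1.004
```

```bash
python3 - <<'E'
from h import *
s=arm.get_state(); print(s['time'],s['tool_pos'],s['tcp_rot'],s['qpos'])
im,d,c=cap('wrist','wrist1')
W=cloud(d,c); Z=W[...,2]; m=(Z>168)&(Z<200)&(W[...,0]>560)&(W[...,0]<720)
P=W[m]; print(m.sum(),P.min(0),P.max(0))
E
```

```text
1.85 [ 636.48620568 -190.16634944  300.26041574] [-3.33759986e-04  7.87849100e-01  6.15868207e-01 -1.89336838e-04] [-4.68127110e-01  5.69918324e-01  8.02856611e-01 -6.00921250e-05
  1.76958290e+00 -2.24317720e-01]
3005 [ 637.2926121  -343.11250029  168.06663905] [702.50945992 -21.45787638 199.90402582]
```

View pics/wrist1.png

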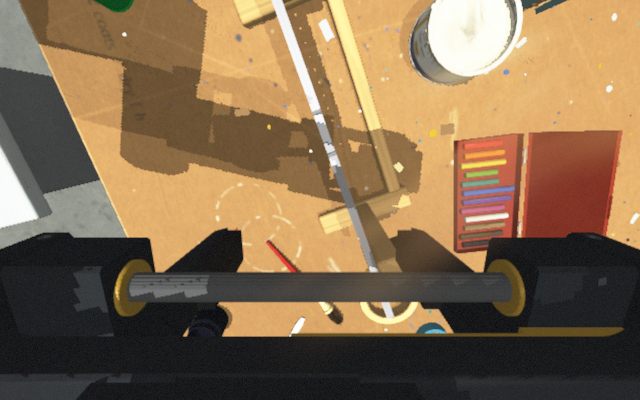

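```bash
python3 - <<'E'
from h import *
im,d,c=load('wrist1'); W=cloud(d,c); X,Y,Z=W[...,0],W[...,1],W[...,2]
u=np.array([-0.1123,.9937]); n=np.array([.9937,.1123])
o=np.array([653.,-131.])
S=(W[...,:2]-o)@u; T=(W[...,:2]-o)@n
m=(Z>165)&(Z<196)&(abs(T)<14)&(abs(S)<160)&(np.arange(400)[:,None]<225)
s,t,z=S[m],T[m],Z[m]
k=(z>183); A=np.polyfit(s[k],t[k],1); print('fit',A, m.sum())
for a in range(-60,61,3):
    q=abs(s-a)<1.5
    if q.any(): print(a,q.sum(),np.round(np.percentile(z[q],[10,50,90]),1),np.round(np.percentile(t[q],[5,50,95]),1))
cv2.imwrite('pics/c4.png',cv2.resize(im[90:220,260:420,::-1],None,fx=4.5,fy=4.5,interpolation=cv2.INTER_CUBIC))
E
```

```text
fit [-0.00068018  0.60587882] 2121
-60 25 [187.8 188.2 189.1] [-2.9  0.4  3.9]
-57 25 [187.7 188.6 189.4] [-2.8  0.8  4. ]
-54 26 [187.8 188.6 189.2] [-3.   0.7  4. ]
-51 27 [187.7 188.2 189.1] [-2.6  0.6  4.1]
-48 26 [187.5 188.4 189.2] [-2.9  0.5  4.2]
-45 25 [187.3 188.5 189.6] [-2.8  1.1  4.2]
-42 28 [187.7 188.9 189.9] [-3.   0.3  4. ]
-39 27 [188.1 188.7 189.6] [-2.9  0.5  4. ]
-36 27 [187.7 188.4 189.1] [-2.8  0.4  4.1]
-33 27 [187.9 188.5 189.5] [-2.8  1.   4.2]
-30 29 [187.6 188.3 189. ] [-3.   0.5  4.2]
-27 27 [187.8 188.5 189.1] [-2.9  0.6  4. ]
-24 30 [185.9 187.8 188.9] [-2.8  0.5  4. ]
-21 35 [175.8 176.9 185.3] [-3.   0.5  4. ]
-18 25 [175.7 176.5 177. ] [-2.5  0.8  4.1]
-15 26 [175.4 176.4 177.1] [-3.   0.7  4.2]
-12 27 [175.5 176.2 177.3] [-2.9  0.7  4.2]
-9 27 [175.5 176.3 177.4] [-2.8  0.5  4. ]
-6 25 [175.3 176.1 177.2] [-2.8  0.5  4. ]
-3 27 [175.5 176.6 177.6] [-2.9  0.6  4.1]
0 29 [175.5 176.6 177.5] [-2.8  0.7  4.1]
3 26 [175.8 176.3 177. ] [-2.8  0.6  3.9]
6 28 [175.6 176.4 177.1] [-3.   0.3  4. ]
9 29 [175.6 176.6 177.4] [-3.   0.6  4. ]
12 27 [175.2 176.3 177.8] [-2.8  0.6  4.1]
15 33 [175.9 177.2 184.8] [-2.7  0.7  4.1]
18 33 [186.3 187.8 189. ] [-2.9  0.7  4.2]
21 30 [187.6 188.3 189.2] [-2.8  0.6  4. ]
24 32 [187.6 188.5 189.4] [-2.9  0.4  4. ]
27 32 [187.7 188.4 189.2] [-2.9  0.8  4.1]
30 31 [187.7 188.4 189.5] [-2.8  0.7  3.9]
33 33 [187.7 188.3 189.2] [-3.   0.5  3.9]
36 34 [187.9 188.7 189.4] [-3.   0.7  4.3]
39 31 [187.3 188.4 189.4] [-2.8  0.9  4.1]
42 35 [187.5 188.5 189.6] [-2.7  0.4  4.1]
45 34 [187.9 188.8 189.6] [-3.2  0.5  4.1]
48 35 [188.1 188.6 189.4] [-2.8  0.8  4.2]
51 34 [187.5 188.6 189.6] [-2.9  0.5  4. ]
54 37 [188.  188.7 189.7] [-2.9  0.7  4. ]
57 34 [187.6 188.7 189.5] [-3.1  0.5  4.1]
60 38 [187.9 188.7 189.4] [-2.9  0.7  4.2]
```

View pics/c4.png

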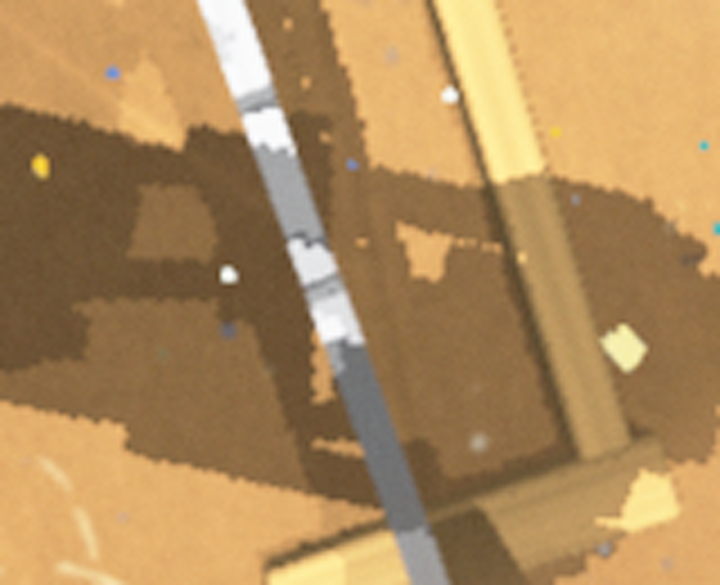

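Request:
{"op": "drive_tool", "data": {"dp": [[15,-10,0],[50,-34,0],[95,-64,0],[140,-95,0],[185,-126,0],[230,-157,0],[270,-185,0],[300,-208,0],[316,-222,0],[320,-224,0]], "dr": [[0,0,0],[0,0,0],[0,0,0],[0,0,0],[0,0,0],[0,0,0],[0,0,0],[0,0,0],[0,0,0],[0,0,0]]}}

```text
time: 2.9
tool_pos: [494.7, 175.6, 301.5]
tcp_rot: [0.0, 0.787, 0.617, 0.0]
contact_force: [-0.3, -1.2, -0.4]
grip_width: 1.001
```

Request:
{"op": "drive_tool", "data": {"dp": [[0,0,0],[0,0,0]], "dr": [[0,0,0],[0,0,0]]}}

```text
time: 3.1
tool_pos: [496.8, 172.8, 300.7]
tcp_rot: [0.0, 0.788, 0.615, -0.0]
contact_force: [0.5, -0.9, -0.3]
grip_width: 0.999
```

```bash
python3 - <<'E'
from h import *
s=arm.get_state(); print(s['time'],s['tool_pos'],s['tcp_rot'],s['qpos'])
im,d,c=cap('wrist','wrist2')
W=cloud(d,c); X,Y,Z=W[...,0],W[...,1],W[...,2]
m=(X>470)&(X<560)&(Y>190)&(Y<300)&(Z>172)&(Z<188)
P=W[m]; print(m.sum(),P.min(0),P.max(0),np.median(P[:,2]),cv2.minAreaRect(P[:,:2].astype(np.float32)))
m=(X>400)&(X<530)&(Y>180)&(Y<330)&(Z>22)&(Z<38)&(im.max(-1).astype(int)-im.min(-1)<40)
P=W[m]; print(m.sum(),P.min(0),P.max(0),np.median(P[:,2]),cv2.minAreaRect(P[:,:2].astype(np.float32)))
m=(X>400)&(X<480)&(Y>200)&(Y<270)&(Z>48)&(Z<75);P=W[m]; print('pot',m.sum(),cv2.minEnclosingCircle(P[:,:2].astype(np.float32)),np.median(P,0))
E
```

```text
3.1 [496.84249228 172.83476766 300.72325574] [ 1.69969416e-04  7.88472398e-01  6.15070116e-01 -4.64642284e-05] [ 1.09672767e-01  3.00522551e-01  1.23999036e+00 -3.38255565e-04
  1.60098033e+00  3.55509066e-01]
375 [505.19276532 226.12629626 176.30474078] [521.27376658 258.08011193 181.61704942] 179.27836659912418 ((513.4375, 242.134765625), (31.69626235961914, 9.455718994140625), 75.6297836303711)
906 [406.15775532 187.11753848  22.10190223] [521.00425733 323.5489841   37.59698439] 30.747825677262142 ((464.4085693359375, 255.467041015625), (119.24581909179688, 90.3294677734375), 75.34512329101562)
pot 1189 ((444.7470703125, 233.09475708007812), 26.321468353271484) [444.74398789 233.46642991  61.40672553]
```

View pics/wrist2.png

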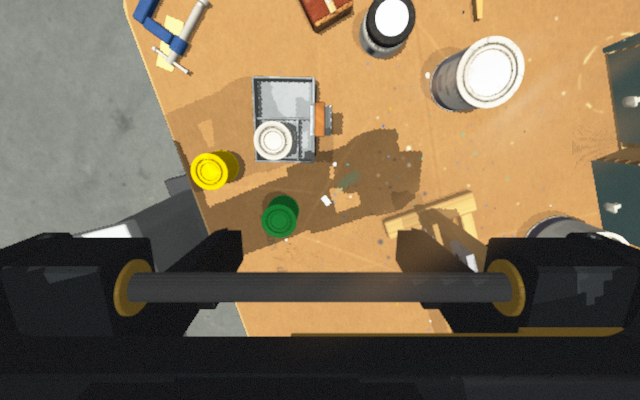

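Request:
{"op": "drive_tool", "data": {"dp": [[12,0,10],[30,0,35],[50,-1,65],[65,-1,95],[71,-1,120],[71,-1,138],[71,-1,150],[71,-1,158],[71,-1,161.5],[71,-1,161.5]], "dr": [[0,0,0.005],[0,0,0.005],[0,0,0.005],[0,0,0.005],[0,0,0.005],[0,0,0.005],[0,0,0.005],[0,0,0.005],[0,0,0.005],[0,0,0.005]]}}

```text
time: 4.15
tool_pos: [512.7, 243.2, 139.3]
tcp_rot: [0.0, 0.79, 0.614, 0.0]
contact_force: [1.0, 0.5, 0.4]
grip_width: 1.0
```

Request:
{"op": "drive_tool", "data": {"dp": [[0,0,0],[0,0,0],[0,0,0],[0,0,0],[0,0,0],[0,0,0],[0,0,0],[0,0,0]], "dr": [[0,0,0],[0,0,0],[0,0,0],[0,0,0],[0,0,0],[0,0,0],[0,0,0],[0,0,0]], "grip": 1.0, "newtons": 20}}

```text
time: 4.95
tool_pos: [512.5, 243.4, 139.2]
tcp_rot: [-0.0, 0.789, 0.614, -0.0]
contact_force: [0.2, 0.0, 0.6]
grip_width: 0.299
```

Request:
{"op": "drive_tool", "data": {"dp": [[0,0,0],[0,0,0],[0,0,0],[0,0,0],[0,0,0],[0,0,0]], "dr": [[0,0,0],[0,0,0],[0,0,0],[0,0,0],[0,0,0],[0,0,0]]}}

```text
time: 5.55
tool_pos: [512.5, 243.3, 139.1]
tcp_rot: [-0.0, 0.789, 0.614, -0.0]
contact_force: [0.8, -0.9, -2.0]
grip_width: 0.115
```

Request:
{"op": "drive_tool", "data": {"dp": [[0,0,0],[0,0,0],[0,0,0],[0,0,-0.5],[0,0,-1.5],[0,0,-3],[0,0,-5],[0,0,-7],[0,0,-9],[0,0,-10]], "dr": [[0,0,0],[0,0,0],[0,0,0],[0,0,0],[0,0,0],[0,0,0],[0,0,0],[0,0,0],[0,0,0],[0,0,0]], "newtons": 50}}

```text
time: 6.55
tool_pos: [512.6, 243.4, 149.5]
tcp_rot: [0.0, 0.789, 0.614, 0.0]
contact_force: [-0.3, -0.0, -3.8]
grip_width: 0.106
```

```bash
python3 - <<'E'
from h import *
s=arm.get_state(); print(s)
im,d,c=cap('scene','scene3')
cv2.imwrite('pics/c5.png',cv2.resize(im[170:320,200:380,::-1],None,fx=4,fy=4,interpolation=cv2.INTER_CUBIC))
E
```

```text
{'time': 6.55, 'qpos': array([2.34715526e-01, 4.88643648e-01, 1.39093689e+00, 3.42292503e-05,
       1.26167823e+00, 4.83715666e-01]), 'dq': array([-0.00143676, -0.00561383, -0.01050228,  0.00033438,  0.02097585,
        0.00118994]), 'tau': array([ 5.43436719e-03, -4.89857769e+01, -2.11453807e+01,  1.12793630e-01,
        1.21509042e-01, -1.32798077e-04]), 'tool_pos': array([512.57082797, 243.3884459 , 149.53259626]), 'tcp_rot': array([5.41678375e-05, 7.89444460e-01, 6.13821975e-01, 1.58749856e-04]), 'contact_force': array([-0.27586687, -0.04767099, -3.80579362]), 'ft_torque': array([-0.04623748, -0.21734331, -0.00691061]), 'grip_width': 0.10574712044488134}
```

View pics/c5.png

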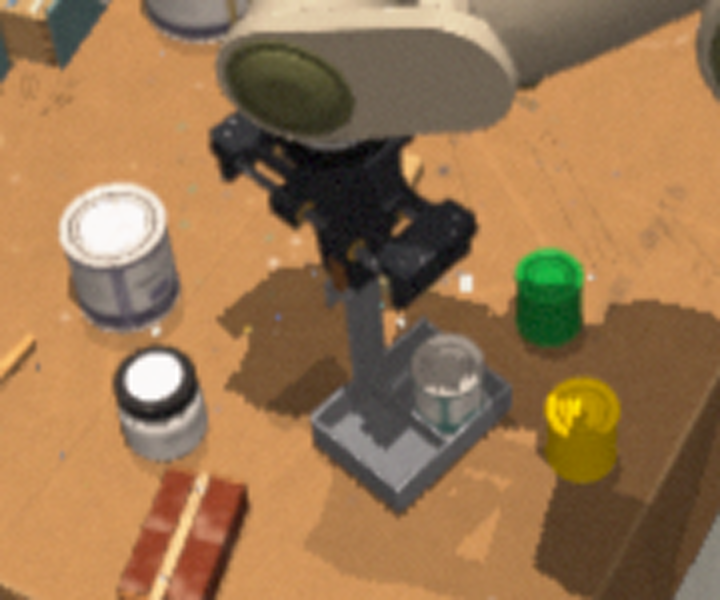

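Request:
{"op": "drive_tool", "data": {"dp": [[0,0,-2],[0,0,-6],[0,0,-12],[0,0,-20],[0,0,-29],[0,0,-38],[0,0,-47],[0,0,-56],[0,0,-65],[0,0,-74]], "dr": [[0,0,0],[0,0,0],[0,0,0],[0,0,0],[0,0,0],[0,0,0],[0,0,0],[0,0,0],[0,0,0],[0,0,0]]}}

```text
time: 7.6
tool_pos: [512.5, 243.4, 224.1]
tcp_rot: [0.0, 0.789, 0.614, 0.0]
contact_force: [0.4, 0.1, -3.0]
grip_width: 0.108
```

Request:
{"op": "drive_tool", "data": {"dp": [[-1,1,-9],[-3,2,-17],[-7,5,-24],[-13,9,-29],[-20,15,-32],[-29,21,-34],[-40,29,-35],[-51,37,-36],[-63,46,-36],[-75,55,-36]], "dr": [[0,0,0],[0,0,0],[0,0,0],[0,0,0],[0,0,0],[0,0,0],[0,0,0],[0,0,0],[0,0,0],[0,0,0]]}}

```text
time: 8.6
tool_pos: [547.8, 155.7, 259.1]
tcp_rot: [-0.0, 0.79, 0.614, -0.0]
contact_force: [0.7, -0.6, -2.9]
grip_width: 0.105
```

Request:
{"op": "drive_tool", "data": {"dp": [[-14,10,0],[-27,20,0],[-41,30,0],[-55,40,0],[-69,50,0],[-82,60,0],[-96,70,0],[-108,79,0],[-118,86,0],[-125,92,0]], "dr": [[0,0,-0.01],[0,0,-0.03],[0,0,-0.06],[0,0,-0.1],[0,0,-0.14],[0,0,-0.18],[0,0,-0.22],[0,0,-0.26],[0,0,-0.29],[0,0,-0.31]]}}

```text
time: 9.6
tool_pos: [606.0, 11.6, 258.9]
tcp_rot: [-0.0, 0.685, 0.728, -0.0]
contact_force: [-0.6, 0.5, -4.4]
grip_width: 0.112
```

Request:
{"op": "drive_tool", "data": {"dp": [[-3,3,0],[-4,4,0],[-4,4,0],[-4,4,0]], "dr": [[0,0,-0.02],[0,0,-0.04],[0,0,-0.05],[0,0,-0.052]]}}

```text
time: 10.0
tool_pos: [609.8, 9.9, 259.3]
tcp_rot: [-0.0, 0.666, 0.746, 0.0]
contact_force: [-0.5, 0.4, -4.1]
grip_width: 0.108
```

```bash
python3 - <<'E'
from h import *
s=arm.get_state(); print(s)
r=R.from_quat(s['tcp_rot'],scalar_first=True); M=r.as_matrix(); print(M.round(4)); 
ang=np.degrees(np.arctan2(M[1,0],M[0,0])); print(ang)
t=np.array([646.3,-88.5,s['tool_pos'][2]]); print(M.T@(t-s['tool_pos']))
im,d,c=cap('scene','scene4')
cv2.imwrite('pics/c6.png',cv2.resize(im[60:260,200:420,::-1],None,fx=3,fy=3,interpolation=cv2.INTER_CUBIC))
im,d,c=cap('wrist','wrist4')
E
```

```text
{'time': 10.0, 'qpos': array([-1.77737545e-01,  4.76321002e-01,  1.08046756e+00,  1.69186291e-04,
        1.58493882e+00, -2.91440898e-01]), 'dq': array([ 0.0015383 , -0.00158808,  0.00236492,  0.00027499, -0.00096909,
       -0.01085143]), 'tau': array([-3.16231800e-01, -5.16103363e+01, -2.46431029e+01, -2.21169175e-02,
        1.61888581e-01, -7.60570541e-02]), 'tool_pos': array([609.79600783,   9.88412264, 259.2640917 ]), 'tcp_rot': array([-1.01671919e-04,  6.65784918e-01,  7.46143707e-01,  3.68172754e-05]), 'contact_force': array([-0.47979262,  0.36904982, -4.13787483]), 'ft_torque': array([ 0.01463411, -0.23546102, -0.00527492]), 'grip_width': 0.10752608710241876}
[[-1.135e-01  9.935e-01 -1.000e-04]
 [ 9.935e-01  1.135e-01  2.000e-04]
 [ 2.000e-04 -1.000e-04 -1.000e+00]]
96.5148582581663
[-1.01890576e+02  2.51055167e+01 -2.24739013e-02]
```

View pics/c6.png

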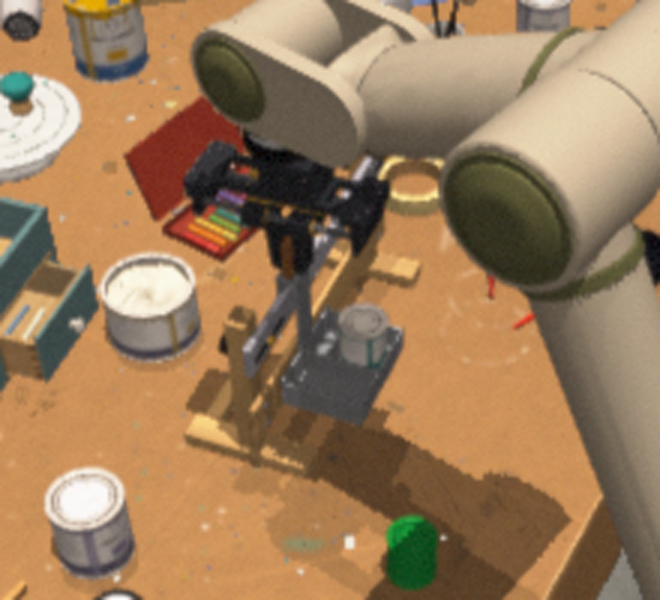

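View pics/wrist4.png

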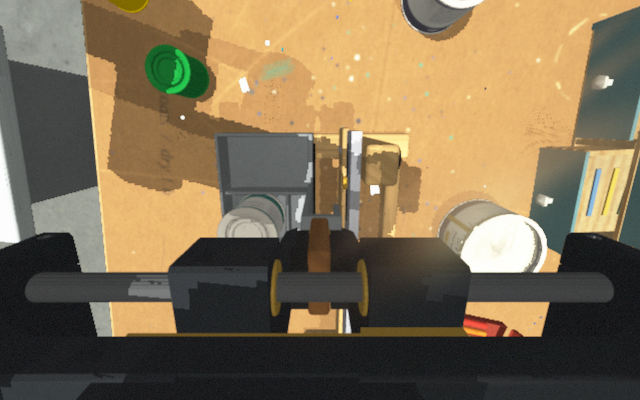

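```bash
python3 - <<'E'
from h import *
s=arm.get_state()
M=R.from_quat(s['tcp_rot'],scalar_first=True).as_matrix(); p=s['tool_pos']
im,d,c=load('wrist4'); W=cloud(d,c)
# to expected caddy frame: yc=toolx(+1.06), xc=tooly (grip at 51), zc = world z -(p.z-139.1)
T=(W-p)@M; C=np.stack([T[...,1]+51,T[...,0]+1.06,-T[...,2]+139.1],-1)
m=(np.arange(400)[:,None]<215)&(abs(C[...,0])<60)&(abs(C[...,1])<80)&(C[...,2]>-15)&(C[...,2]<60)
P=C[m]; print(m.sum(),P.min(0),P.max(0))
rim=P[(P[:,2]>20)&(P[:,2]<40)&(P[:,1]>5)]; print('rim',np.percentile(rim,[1,50,99],axis=0).round(1))
# rim left edge points (y~58): fit
l=rim[rim[:,1]>54]; print(len(l),np.polyfit(l[:,0],l[:,1],1),np.polyfit(l[:,0],l[:,2],1))
# floor
f=P[(P[:,2]<14)&(P[:,1]>8)&(P[:,1]<50)&(abs(P[:,0])<36)]
A=np.c_[f[:,:2],np.ones(len(f))]; print('floor',len(f),np.linalg.lstsq(A,f[:,2],rcond=None)[0])
# outer left edge by bin
for a in range(-40,45,8):
    q=rim[abs(rim[:,0]-a)<4]
    if len(q): print(a,q[:,1].max().round(1),np.percentile(q[:,1],97).round(1))
for b in range(10,60,8):
    q=rim[abs(rim[:,1]-b)<4]
    if len(q): print('b',b,np.percentile(q[:,0],[2,98]).round(1))
E
```

```text
7616 [-46.14933183 -25.39307219   2.29243113] [45.47711211 60.58374212 59.91372448]
rim [[-45.1   5.1  20.4]
 [ -3.7  39.   31.2]
 [ 45.4  60.1  36.9]]
384 [-2.08662730e-03  5.85636604e+01] [2.50156716e-02 3.14772552e+01]
floor 2889 [6.43290571e-03 3.47254568e-03 4.57100867e+00]
-40 60.1 59.2
-32 60.1 60.1
-24 60.1 60.1
-16 60.1 60.1
-8 60.1 60.1
0 60.1 60.1
8 60.1 60.1
16 60.1 60.0
24 60.1 60.1
32 60.1 60.1
40 60.1 59.3
b 10 [-45.2  45.3]
b 18 [-45.   45.3]
b 26 [-45.   45.4]
b 34 [-45.   45.4]
b 42 [-44.8  45.5]
b 50 [-45.1  45.5]
b 58 [-43.7  42.9]
```

Request:
{"op": "drive_tool", "data": {"dp": [[-3,1,0],[-10,2.5,0],[-21,5,0],[-34,8,0],[-48,12,0],[-62,15,0],[-76,19,0],[-88,22,0],[-96,24,0],[-100,25,0]], "dr": [[0,0,0],[0,0,0],[0,0,0],[0,0,0],[0,0,0],[0,0,0],[0,0,0],[0,0,0],[0,0,0],[0,0,0]]}}

```text
time: 11.1
tool_pos: [646.3, -87.9, 259.0]
tcp_rot: [-0.0, 0.666, 0.746, -0.0]
contact_force: [0.1, 1.2, -4.1]
grip_width: 0.105
```

Request:
{"op": "drive_tool", "data": {"dp": [[-1.5,0,2],[-1.9,0,6],[-1.9,0,12],[-1.9,0,19],[-1.9,0,26],[-1.9,0,33],[-1.9,0,39],[-1.9,0,44],[-1.9,0,46],[-1.9,0,46]], "dr": [[0,0,0],[0,0,0],[0,0,0],[0,0,0],[0,0,0],[0,0,0],[0,0,0],[0,0,0],[0,0,0],[0,0,0]]}}

```text
time: 12.1
tool_pos: [646.2, -88.9, 213.0]
tcp_rot: [-0.0, 0.666, 0.746, -0.0]
contact_force: [0.6, 0.4, -3.8]
grip_width: 0.105
```

```bash
python3 - <<'E'
from h import *
s=arm.get_state(); print(s['time'],s['tool_pos'],s['contact_force'],s['ft_torque'])
M=R.from_quat(s['tcp_rot'],scalar_first=True).as_matrix()
t=np.array([646.3,-88.5,200]); print(M.T@(t-s['tool_pos']))
im,d,c=cap('scene','scene5')
cv2.imwrite('pics/c7.png',cv2.resize(im[60:220,230:390,::-1],None,fx=3.75,fy=3.75,interpolation=cv2.INTER_CUBIC))
im,d,c=cap('wrist','wrist5')
E
```

```text
12.1 [646.23018557 -88.85063205 213.01275541] [ 0.57948258  0.40640348 -3.84038522] [ 0.04180327 -0.28552982  0.02294158]
[ 0.33815586  0.11286288 13.01278344]
```

View pics/c7.png

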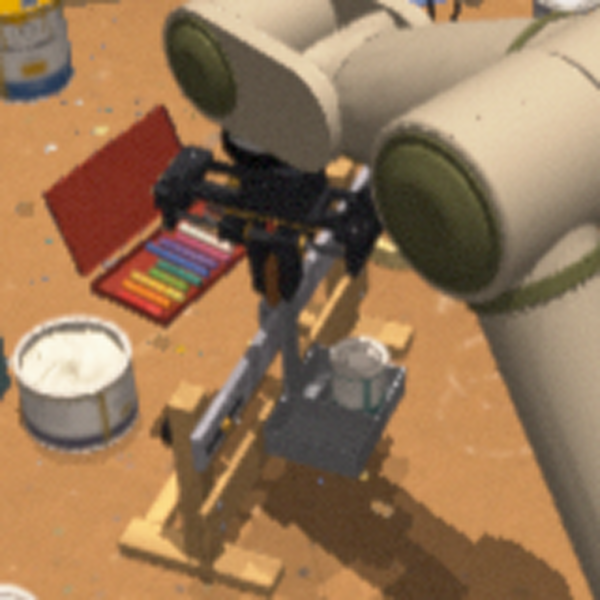

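View pics/wrist5.png

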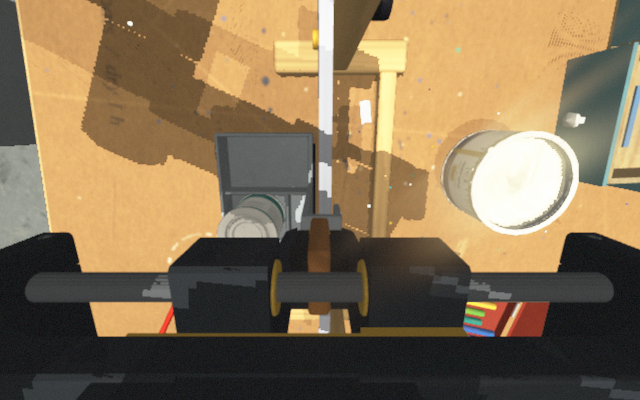

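```bash
python3 - <<'E'
from h import *
s=arm.get_state()
M=R.from_quat(s['tcp_rot'],scalar_first=True).as_matrix(); p=s['tool_pos']
im,d,c=load('wrist5'); W=cloud(d,c)
T=(W-p)@M; C=np.stack([T[...,1]+51,T[...,0]+1.06,-T[...,2]+139.1],-1)
m=(np.arange(400)[:,None]<205)&(abs(C[...,0]-52)<16)&(C[...,1]>15)&(C[...,1]<160)&(W[...,2]>180)&(W[...,2]<195)
P=C[m]; Q=W[m]; print(m.sum(),np.median(Q[:,2]))
for b in range(20,160,15):
    q=P[abs(P[:,1]-b)<7]
    if len(q): print(b,len(q),np.percentile(q[:,0],[2,50,98]).round(1))
E
```

```text
3026 188.54308005135832
20 196 [40.6 53.2 59.4]
35 254 [49.9 53.1 56.9]
50 282 [49.9 53.6 57.3]
65 335 [49.3 53.5 57.2]
80 350 [49.4 53.2 57.1]
95 362 [49.4 52.9 56.9]
110 411 [49.4 53.3 57.3]
125 651 [49.4 55.4 67.3]
```

Request:
{"op": "drive_tool", "data": {"dp": [[0,0,1],[0,0,3],[0,0,5],[0,0,7],[0,0,8.5],[0,0,9.5],[0,0,10],[0,0,10.5],[0,0,10.8],[0,0,11]], "dr": [[0,0,0],[0,0,0],[0,0,0],[0,0,0],[0,0,0],[0,0,0],[0,0,0],[0,0,0],[0,0,0],[0,0,0]]}}

```text
time: 13.2
tool_pos: [646.2, -88.8, 202.3]
tcp_rot: [0.0, 0.666, 0.746, 0.0]
contact_force: [0.1, 0.6, -4.1]
grip_width: 0.11
```

Request:
{"op": "drive_tool", "data": {"dp": [[0,0,0.3],[0,0,0.6],[0,0,0.9],[0,0,1.2],[0,0,1.2]], "dr": [[0,0,0],[0,0,0],[0,0,0],[0,0,0],[0,0,0]]}}

```text
time: 13.7
tool_pos: [646.2, -88.8, 201.0]
tcp_rot: [-0.0, 0.666, 0.746, -0.0]
contact_force: [-0.5, 0.1, -3.8]
grip_width: 0.107
```

Request:
{"op": "drive_tool", "data": {"dp": [[0,0,0.3],[0,0,0.6],[0,0,0.9],[0,0,0.9]], "dr": [[0,0,0],[0,0,0],[0,0,0],[0,0,0]]}}

```text
time: 14.1
tool_pos: [646.2, -88.9, 200.1]
tcp_rot: [-0.0, 0.666, 0.746, -0.0]
contact_force: [-0.8, 0.8, -3.4]
grip_width: 0.111
```

Request:
{"op": "drive_tool", "data": {"dp": [[0,0,0.2],[0,0,0.4],[0,0,0.4]], "dr": [[0,0,0],[0,0,0],[0,0,0]]}}

```text
time: 14.4
tool_pos: [646.2, -88.9, 199.7]
tcp_rot: [-0.0, 0.666, 0.746, 0.0]
contact_force: [0.5, -0.1, -3.6]
grip_width: 0.109
```

Request:
{"op": "drive_tool", "data": {"dp": [[0,0,0.2],[0,0,0.4],[0,0,0.4]], "dr": [[0,0,0],[0,0,0],[0,0,0]]}}

```text
time: 14.7
tool_pos: [646.3, -88.9, 199.5]
tcp_rot: [0.0, 0.666, 0.746, 0.0]
contact_force: [-0.7, 0.4, -4.2]
grip_width: 0.105
```

Request:
{"op": "drive_tool", "data": {"dp": [[0,0,0.2],[0,0,0.3],[0,0,0.3]], "dr": [[0,0,0],[0,0,0],[0,0,0]]}}

```text
time: 15.0
tool_pos: [646.3, -88.9, 199.4]
tcp_rot: [0.0, 0.666, 0.746, 0.0]
contact_force: [-1.6, -0.1, -0.1]
grip_width: 0.11
```

Request:
{"op": "drive_tool", "data": {"dp": [[0,0,-0.15],[-1,0,-0.15],[-3,0,-0.15],[-6,0,-0.15],[-9,0,-0.15],[-12,0,-0.15],[-15,0,-0.15],[-17,0,-0.15],[-18,0,-0.15],[-18,0,-0.15]], "dr": [[0,0,0],[0,0,0],[0,0,0],[0,0,0],[0,0,0],[0,0,0],[0,0,0],[0,0,0],[0,0,0],[0,0,0]]}}

```text
time: 16.0
tool_pos: [648.4, -106.9, 199.4]
tcp_rot: [0.0, 0.666, 0.746, 0.0]
contact_force: [-0.6, 3.5, 4.2]
grip_width: 0.109
```

```bash
python3 - <<'E'
from h import *
s=arm.get_state(); print(s['time'],s['tool_pos'],s['contact_force'],s['ft_torque'])
M=R.from_quat(s['tcp_rot'],scalar_first=True).as_matrix()
t=np.array([646.3,-88.5,200]); print(M.T@(t-s['tool_pos']))
E
```

```text
16.0 [ 648.38231765 -106.92003435  199.38967252] [-0.63452007  3.52508437  4.17936812] [ 0.7074156  -0.1364517  -0.00208839]
[ 1.85372065e+01  6.48971423e-03 -6.14935204e-01]
```

Request:
{"op": "drive_tool", "data": {"dp": [[0,0,-0.3],[0,0,-0.3],[-1,0,-0.3],[-3,0,-0.3],[-6,0,-0.3],[-9,0,-0.3],[-11,0,-0.3],[-12,0,-0.3]], "dr": [[0,0,0],[0,0,0],[0,0,0],[0,0,0],[0,0,0],[0,0,0],[0,0,0],[0,0,0]]}}

```text
time: 16.8
tool_pos: [649.6, -119.1, 199.3]
tcp_rot: [-0.0, 0.666, 0.746, -0.0]
contact_force: [-0.9, 3.8, 1.3]
grip_width: 0.108
```

Request:
{"op": "drive_tool", "data": {"dp": [[0,0,-0.3],[0,0,-0.3],[-1,0,-0.3],[-3,0,-0.3],[-5,0,-0.3],[-7,0,-0.3],[-8,0,-0.3],[-8,0,-0.3]], "dr": [[0,0,0],[0,0,0],[0,0,0],[0,0,0],[0,0,0],[0,0,0],[0,0,0],[0,0,0]]}}

```text
time: 17.6
tool_pos: [650.5, -126.9, 199.6]
tcp_rot: [-0.0, 0.666, 0.746, -0.0]
contact_force: [-0.1, 0.6, -3.8]
grip_width: 0.104
```

```bash
python3 - <<'E'
from h import *
s=arm.get_state(); print(s['time'],s['tool_pos'],s['contact_force'],s['ft_torque'],s['tcp_rot'])
M=R.from_quat(s['tcp_rot'],scalar_first=True).as_matrix(); p=s['tool_pos']
t=np.array([646.3,-88.5,200]); print(M.T@(t-s['tool_pos']))
im,d,c=cap('wrist','wrist6'); W=cloud(d,c)
T=(W-p)@M; C=np.stack([T[...,1]+51,T[...,0]+1.06,-T[...,2]+139.1],-1)
m=(np.arange(400)[:,None]<215)&(abs(C[...,0])<60)&(abs(C[...,1])<80)&(C[...,2]>-15)&(C[...,2]<60)
P=C[m]
rim=P[(P[:,2]>20)&(P[:,2]<40)&(P[:,1]>5)]; print('rim',np.percentile(rim,[1,50,99],axis=0).round(1))
f=P[(P[:,2]<14)&(P[:,1]>8)&(P[:,1]<50)&(abs(P[:,0])<36)]
A=np.c_[f[:,:2],np.ones(len(f))]; print('floor',len(f),np.linalg.lstsq(A,f[:,2],rcond=None)[0])
m=(np.arange(400)[:,None]<205)&(abs(C[...,0]-52)<16)&(C[...,1]>25)&(C[...,1]<120)&(W[...,2]>165)&(W[...,2]<195)
P=C[m]; print(np.percentile(P[:,0],[2,50,98]))
E
```

```text
17.6 [ 650.47701499 -126.91929269  199.56026983] [-0.10460801  0.61986009 -3.83823591] [ 0.01409079 -0.18676508  0.00175731] [-1.12826856e-04  6.66170862e-01  7.45799131e-01 -1.60519391e-04]
[38.64530209  0.16888431 -0.44155726]
rim [[-45.1   5.1  20.4]
 [ -3.2  39.1  31.3]
 [ 45.4  60.1  37. ]]
floor 2895 [ 7.48123539e-03 -7.39693394e-04  4.72644449e+00]
[50.00520416 53.65284997 57.41123215]
```

View pics/wrist6.png

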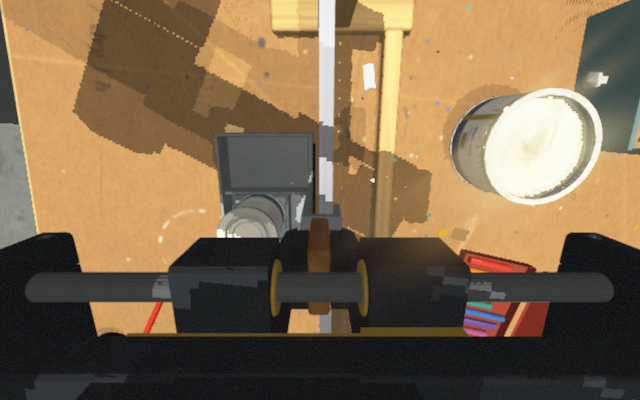

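Request:
{"op": "drive_tool", "data": {"dp": [[0,0,0.1],[0,0,0.2],[-1,0,0.2],[-2,0,0.2],[-3,0,0.2],[-3,0,0.2]], "dr": [[0,0,0],[0,0,0],[0,0,0],[0,0,0],[0,0,0],[0,0,0]]}}

```text
time: 18.25
tool_pos: [650.9, -129.8, 199.6]
tcp_rot: [0.0, 0.666, 0.746, -0.0]
contact_force: [-0.2, 0.2, -3.2]
grip_width: 0.11
```

Request:
{"op": "drive_tool", "data": {"dp": [[-1,0,0],[-2,0,0],[-3.3,0,0],[-3.3,0,0]], "dr": [[0,0,0],[0,0,0],[0,0,0],[0,0,0]]}}

```text
time: 18.65
tool_pos: [651.3, -133.1, 199.6]
tcp_rot: [-0.0, 0.666, 0.746, -0.0]
contact_force: [0.7, 0.5, -3.6]
grip_width: 0.108
```

Request:
{"op": "drive_tool", "data": {"dp": [[0,0,0.3],[0,0,0.6],[0,0,0.9],[0,0,0.9]], "dr": [[0,0,0],[0,0,0],[0,0,0],[0,0,0]]}}

```text
time: 19.05
tool_pos: [651.2, -132.8, 198.6]
tcp_rot: [-0.0, 0.666, 0.746, 0.0]
contact_force: [-0.3, -0.1, -4.2]
grip_width: 0.108
```

```bash
python3 - <<'E'
from h import *
s=arm.get_state(); print(s['time'],s['tool_pos'],s['contact_force'],s['ft_torque'],s['tcp_rot'])
E
```

```text
19.05 [ 651.23000703 -132.83530786  198.64918032] [-0.33273363 -0.05724582 -4.17503424] [ 0.04649079 -0.2400591   0.018734  ] [-5.54024480e-05  6.66039844e-01  7.45916163e-01  2.79756027e-06]
```

Request:
{"op": "drive_tool", "data": {"dp": [[0,0,0.5],[0,0,1],[0,0,1.5],[0,0,2],[0,0,2.5],[0,0,3],[0,0,3]], "dr": [[0,0,0],[0,0,0],[0,0,0],[0,0,0],[0,0,0],[0,0,0],[0,0,0]]}}

```text
time: 19.75
tool_pos: [651.2, -132.9, 195.6]
tcp_rot: [-0.0, 0.666, 0.746, -0.0]
contact_force: [-0.1, 0.4, -2.8]
grip_width: 0.111
```

Request:
{"op": "drive_tool", "data": {"dp": [[0,0,0.6],[0,0,1.4],[0,0,2.4],[0,0,3.4],[0,0,4.4],[0,0,5],[0,0,5.3],[0,0,5.5],[0,0,5.5]], "dr": [[0,0,0],[0,0,0],[0,0,0],[0,0,0],[0,0,0],[0,0,0],[0,0,0],[0,0,0],[0,0,0]]}}

```text
time: 20.65
tool_pos: [651.2, -132.9, 190.2]
tcp_rot: [-0.0, 0.666, 0.746, -0.0]
contact_force: [-0.1, -0.4, -3.7]
grip_width: 0.112
```

Request:
{"op": "drive_tool", "data": {"dp": [[0,-0.2,0],[0,-0.6,0],[0,-1,0],[0,-1.4,0],[0,-1.8,0],[0,-2.2,0],[0,-2.5,0],[0,-2.5,0]], "dr": [[-0.003,0,0],[-0.008,0,0],[-0.014,0,0],[-0.02,0,0],[-0.028,0,0],[-0.035,0,0],[-0.04,0,0],[-0.04,0,0]]}}

```text
time: 21.45
tool_pos: [649.1, -133.1, 190.2]
tcp_rot: [0.014, 0.666, 0.746, 0.015]
contact_force: [4.2, 0.7, -6.4]
grip_width: 0.11
```

```bash
python3 - <<'E'
from h import *
s=arm.get_state(); print(s['time'],s['tool_pos'],s['contact_force'],s['ft_torque'],s['tcp_rot'])
E
```

```text
21.45 [ 649.13344527 -133.11399315  190.19378615] [ 4.22193576  0.68121039 -6.39913588] [ 0.06050824 -0.98316762  0.01727037] [0.01380133 0.66589393 0.74575909 0.01543282]
```

Request:
{"op": "drive_tool", "data": {"dp": [[0,0.3,0],[0,0.6,0],[0,0.7,0],[0,0.7,0]], "dr": [[0,0,0],[0,0,0],[0,0,0],[0,0,0]]}}

```text
time: 21.85
tool_pos: [649.3, -133.1, 190.3]
tcp_rot: [0.013, 0.666, 0.746, 0.015]
contact_force: [1.9, 0.9, -4.5]
grip_width: 0.11
```

```bash
python3 - <<'E'
from h import *
s=arm.get_state(); print(s['time'],s['tool_pos'],s['contact_force'],s['ft_torque'],s['tcp_rot'])
E
```

```text
21.85 [ 649.27635649 -133.10107023  190.25620933] [ 1.85040569  0.92529267 -4.45960197] [ 0.05897632 -0.32255781 -0.02636367] [0.0131194  0.665932   0.74575168 0.01472702]
```

Light lip contact. Now I'll lower the caddy the remaining ~2.7 mm to the notch floor.

Request:
{"op": "drive_tool", "data": {"dp": [[0,0.2,0.3],[0,0.2,0.7],[0,0.2,1.1],[0,0.2,1.5],[0,0.2,1.8],[0,0.2,2.1],[0,0.2,2.1]], "dr": [[0,0,0],[0,0,0],[0,0,0],[0,0,0],[0,0,0],[0,0,0],[0,0,0]]}}

```text
time: 22.55
tool_pos: [649.7, -133.0, 188.1]
tcp_rot: [0.013, 0.666, 0.746, 0.015]
contact_force: [-0.1, 0.3, -4.0]
grip_width: 0.108
```

Request:
{"op": "drive_tool", "data": {"dp": [[0,0,0.2],[0,0,0.4],[0,0,0.4]], "dr": [[0,0,0],[0,0,0],[0,0,0]]}}

```text
time: 22.85
tool_pos: [649.7, -133.0, 187.7]
tcp_rot: [0.013, 0.666, 0.746, 0.015]
contact_force: [0.2, 0.3, -3.2]
grip_width: 0.109
```

```bash
python3 - <<'E'
from h import *
s=arm.get_state(); print(s['time'],s['tool_pos'],s['contact_force'],s['ft_torque'],s['tcp_rot'])
E
```

```text
22.85 [ 649.74055093 -133.03986632  187.68803511] [ 0.16959059  0.34878892 -3.24899399] [-2.66492872e-05 -2.04398135e-01 -2.20083668e-02] [0.01326855 0.66591624 0.74575992 0.01488791]
```

Request:
{"op": "drive_tool", "data": {"dp": [[0,0,0.2],[0,0,0.4],[0,0,0.4]], "dr": [[0,0,0],[0,0,0],[0,0,0]]}}

```text
time: 23.15
tool_pos: [649.8, -133.1, 187.4]
tcp_rot: [0.013, 0.666, 0.746, 0.015]
contact_force: [0.0, 0.0, -2.8]
grip_width: 0.108
```

Request:
{"op": "drive_tool", "data": {"dp": [[0,0,0.15],[0,0,0.25],[0,0,0.25]], "dr": [[0,0,0],[0,0,0],[0,0,0]]}}

```text
time: 23.45
tool_pos: [649.8, -133.1, 187.4]
tcp_rot: [0.014, 0.666, 0.746, 0.015]
contact_force: [-1.2, -0.2, -1.0]
grip_width: 0.11
```

Request:
{"op": "drive_tool", "data": {"dp": [[0,-0.1,0],[0,-0.2,0],[0,-0.3,0],[0,-0.3,0]], "dr": [[-0.003,0,0],[-0.006,0,0],[-0.009,0,0],[-0.009,0,0]]}}

```text
time: 23.85
tool_pos: [649.6, -133.1, 187.3]
tcp_rot: [0.017, 0.666, 0.746, 0.018]
contact_force: [0.3, 0.5, 1.3]
grip_width: 0.11
```

```bash
cat > st.py <<'E'
from h import *
s=arm.get_state(); M=R.from_quat(s['tcp_rot'],scalar_first=True).as_matrix(); print(s['time'],s['tool_pos'].round(2),s['contact_force'].round(2),s['ft_torque'].round(3),'tilt',np.round(np.arcsin(M[:2,2]),4),s['grip_width'])
E
python3 st.py
```

```text
23.85 [ 649.55 -133.12  187.33] [0.26 0.45 1.27] [ 0.029 -0.061  0.052] tilt [0.0493 0.0054] 0.10971832112999169
```

Request:
{"op": "drive_tool", "data": {"dp": [[0,-0.1,-0.1],[0,-0.2,-0.15],[0,-0.2,-0.15],[0,-0.2,-0.15]], "dr": [[-0.003,0,0],[-0.006,0,0],[-0.008,0,0],[-0.008,0,0]]}}

```text
time: 24.25
tool_pos: [649.4, -133.1, 187.4]
tcp_rot: [0.019, 0.666, 0.746, 0.021]
contact_force: [1.8, 0.2, 0.9]
grip_width: 0.11
```

```bash
python3 st.py
```

```text
24.25 [ 649.39 -133.13  187.35] [1.78 0.25 0.9 ] [-0.034 -0.047  0.059] tilt [0.0572 0.0063] 0.10952820240668051
```

Request:
{"op": "drive_tool", "data": {"dp": [[0,0.1,-0.05],[0,0.2,-0.1],[0,0.2,-0.1],[0,0.2,-0.1]], "dr": [[0,0,0],[0,0,0],[0,0,0],[0,0,0]]}}

```text
time: 24.65
tool_pos: [649.4, -133.1, 187.3]
tcp_rot: [0.019, 0.666, 0.746, 0.021]
contact_force: [0.3, 0.3, 0.8]
grip_width: 0.109
```

```bash
python3 st.py
```

```text
24.65 [ 649.43 -133.1   187.31] [0.34 0.34 0.78] [-0.069  0.078  0.026] tilt [0.0564 0.0064] 0.10877702478763322
```

Request:
{"op": "drive_tool", "data": {"dp": [[0,-0.1,0],[0,-0.1,0],[0,-0.1,0],[0,-0.1,0]], "dr": [[-0.003,0,0],[-0.006,0,0],[-0.008,0,0],[-0.008,0,0]]}}

```text
time: 25.05
tool_pos: [649.4, -133.1, 187.3]
tcp_rot: [0.022, 0.666, 0.746, 0.024]
contact_force: [2.2, -1.3, 0.8]
grip_width: 0.11
```

```bash
python3 st.py
```

```text
25.05 [ 649.41 -133.13  187.34] [ 2.18 -1.29  0.8 ] [-0.086  0.181  0.086] tilt [0.0648 0.0073] 0.10961882455089501
```

Request:
{"op": "drive_tool", "data": {"dp": [[0,0.1,-0.05],[0,0.1,-0.1],[0,0.1,-0.1],[0,0.1,-0.1]], "dr": [[0.001,0,0],[0.002,0,0],[0.002,0,0],[0.002,0,0]], "newtons": 20}}

```text
time: 25.45
tool_pos: [649.4, -133.1, 187.3]
tcp_rot: [0.021, 0.666, 0.746, 0.023]
contact_force: [0.7, -0.1, -0.9]
grip_width: 0.113
```

```bash
python3 st.py
```

```text
25.45 [ 649.43 -133.1   187.32] [ 0.67 -0.15 -0.89] [-0.22  -0.08  -0.086] tilt [0.0624 0.0072] 0.11274475122102717
```

Request:
{"op": "drive_tool", "data": {"dp": [[0,0,0],[0,0,0],[0,0,0],[0,0,0]], "dr": [[0,0,0],[0,0,0],[0,0,0],[0,0,0]], "newtons": 8}}

```text
time: 25.85
tool_pos: [649.4, -133.1, 187.3]
tcp_rot: [0.021, 0.666, 0.746, 0.023]
contact_force: [0.2, -1.5, -1.2]
grip_width: 0.113
```

```bash
python3 st.py
```

```text
25.85 [ 649.43 -133.11  187.34] [ 0.18 -1.51 -1.21] [-0.233 -0.053 -0.063] tilt [0.0624 0.0071] 0.1130133530366584
```

Request:
{"op": "drive_tool", "data": {"dp": [[0,0,0],[0,0,0],[0,0,0],[0,0,0],[0,0,0]], "dr": [[0,0,0],[0,0,0],[0,0,0],[0,0,0],[0,0,0]], "newtons": 3}}

```text
time: 26.35
tool_pos: [649.4, -133.1, 187.4]
tcp_rot: [0.021, 0.666, 0.746, 0.023]
contact_force: [-0.7, -1.8, -1.5]
grip_width: 0.11
```

```bash
python3 st.py; python3 - <<'E'
from h import *
im,d,c=cap('scene','scene7')
cv2.imwrite('pics/c8.png',cv2.resize(im[60:220,230:390,::-1],None,fx=3.75,fy=3.75,interpolation=cv2.INTER_CUBIC))
im,d,c=cap('wrist','wrist7')
E
```

```text
26.35 [ 649.43 -133.11  187.36] [-0.69 -1.8  -1.52] [-0.221 -0.021  0.016] tilt [0.0625 0.0071] 0.11026971891191555
```

View pics/c8.png

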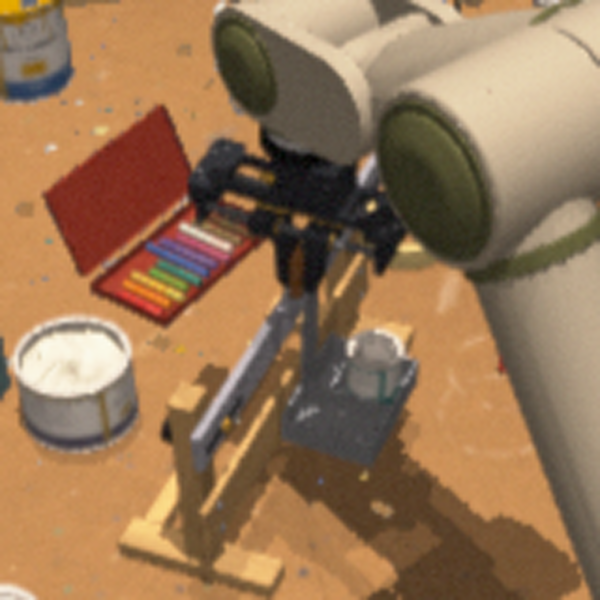

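View pics/wrist7.png

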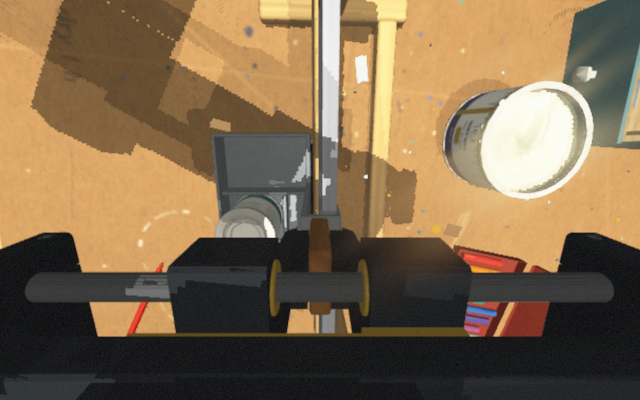

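```bash
cat > tray.py <<'E'
from h import *
import sys
def an(n,p,M):
    im,d,c=load(n); W=cloud(d,c)
    nx=np.array([.9936,.113,0]);u=np.array([-.113,.9936,0])
    o=np.array([653.94,-133.9,0])
    S=np.stack([(W-o)@nx,(W-o)@u,W[...,2]],-1)  # stand frame, y rel. to notch middle
    m=(S[...,0]>-110)&(S[...,0]<0)&(abs(S[...,1])<75)&(S[...,2]>45)&(S[...,2]<95)
    P=S[m]; rim=P[(P[:,2]>70)&(P[:,1]>5)]; print(n,m.sum(),'rim',np.percentile(rim,[1,50,99],axis=0).round(1))
    f=P[(P[:,2]<62)&(P[:,1]>8)&(P[:,1]<50)&(P[:,0]>-90)&(P[:,0]<-25)]
    A=np.c_[f[:,:2],np.ones(len(f))]; print('floor',len(f),np.linalg.lstsq(A,f[:,2],rcond=None)[0].round(4))
    l=rim[rim[:,1]>53];print('left rim y vs x',np.polyfit(l[:,0],l[:,1],1).round(4))
if __name__=='__main__': 
    for n in sys.argv[1:]: an(n,0,0)
E
python3 tray.py wrist6 wrist7
```

```text
wrist6 7417 rim [[-98.8   5.1  70.3]
 [-73.4  30.   87.2]
 [ -8.2  66.8  93.7]]
floor 0 [0. 0. 0.]
left rim y vs x [3.43000e-02 6.56278e+01]
wrist7 8151 rim [[-95.7   5.1  70.3]
 [-42.3  45.6  77.7]
 [ -4.1  65.1  88.5]]
floor 2665 [ 5.28000e-02 -2.00000e-04  5.34366e+01]
left rim y vs x [1.70000e-02 5.97407e+01]
```

Request:
{"op": "drive_tool", "data": {"dp": [[0,0,0],[0,0,0],[0,0,0],[0,0,0]], "dr": [[0,0,0],[0,0,0],[0,0,0],[0,0,0]], "grip": 0.88}}

```text
time: 26.85
tool_pos: [649.5, -133.0, 187.5]
tcp_rot: [0.021, 0.666, 0.746, 0.024]
contact_force: [-0.1, -0.5, -0.1]
grip_width: 0.119
```

```bash
python3 st.py
```

```text
26.85 [ 649.49 -133.    187.54] [-0.1  -0.46 -0.05] [-0.008 -0.014 -0.031] tilt [0.0628 0.0071] 0.11874336533228991
```

Request:
{"op": "drive_tool", "data": {"dp": [[0,0,0],[0,0,0],[0,0,0],[0,0,0]], "dr": [[0,0,0],[0,0,0],[0,0,0],[0,0,0]], "grip": 0.865}}

```text
time: 27.25
tool_pos: [649.5, -133.1, 187.4]
tcp_rot: [0.021, 0.666, 0.746, 0.023]
contact_force: [0.5, -0.7, 1.2]
grip_width: 0.137
```

```bash
python3 st.py
```

```text
27.25 [ 649.47 -133.07  187.44] [ 0.48 -0.71  1.23] [-0.018 -0.08  -0.004] tilt [0.0626 0.0071] 0.13652596883927065
```

Request:
{"op": "drive_tool", "data": {"dp": [[0,0,0],[0,0,0],[0,0,0],[0,0,0],[0,0,0],[0,0,0]], "dr": [[0,0,0],[0,0,0],[0,0,0],[0,0,0],[0,0,0],[0,0,0]], "grip": 0.8}}

```text
time: 27.85
tool_pos: [649.5, -133.1, 187.4]
tcp_rot: [0.021, 0.666, 0.746, 0.024]
contact_force: [0.7, 0.3, -0.3]
grip_width: 0.198
```

Request:
{"op": "drive_tool", "data": {"dp": [[0,0,0],[0,0,0],[0,0,0],[0,0,0],[0,0,0],[0,0,0],[0,0,0]], "dr": [[0,0,0],[0,0,0],[0,0,0],[0,0,0],[0,0,0],[0,0,0],[0,0,0]], "grip": 0.5}}

```text
time: 28.55
tool_pos: [649.5, -133.1, 187.4]
tcp_rot: [0.021, 0.666, 0.746, 0.023]
contact_force: [-0.8, 0.6, 0.7]
grip_width: 0.5
```

```bash
python3 st.py; python3 - <<'E'
from h import *
im,d,c=cap('wrist','wrist8')
E
python3 tray.py wrist8
```

```text
28.55 [ 649.48 -133.09  187.41] [-0.82  0.62  0.66] [-0.005  0.012 -0.034] tilt [0.0626 0.0071] 0.5000835520541148
wrist8 8586 rim [[-95.7   5.1  70.5]
 [-40.5  45.6  77.7]
 [ -4.1  65.1  89.2]]
floor 2667 [5.15000e-02 3.10000e-03 5.32891e+01]
left rim y vs x [1.63000e-02 5.97143e+01]
```

View pics/wrist8.png

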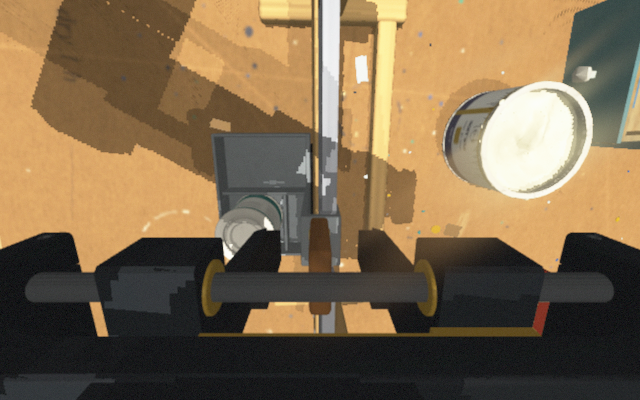

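Request:
{"op": "drive_tool", "data": {"dp": [[0,0,-1],[0,0,-3],[0,0,-7],[0,0,-13],[0,0,-21],[0,0,-31],[0,0,-43],[0,0,-57],[0,0,-73],[0,0,-90]], "dr": [[0,0,0],[0,0,0],[0,0,0],[0,0,0],[0,0,0],[0,0,0],[0,0,0],[0,0,0],[0,0,0],[0,0,0]]}}

```text
time: 29.6
tool_pos: [643.7, -133.7, 278.8]
tcp_rot: [0.021, 0.666, 0.746, 0.024]
contact_force: [-0.9, 0.1, 0.4]
grip_width: 0.5
```

Request:
{"op": "drive_tool", "data": {"dp": [[0,0,-18],[0,0,-34],[-15,0,-46],[-40,0,-56],[-70,0,-62],[-100,0,-65],[-120,0,-66],[-128,0,-66],[-130,0,-66],[-130,0,-66]], "dr": [[0,0,0],[0,0,0],[0.01,0,0],[0.03,0,0],[0.05,0,0],[0.06,0,0],[0.063,0,0],[0.063,0,0],[0.063,0,0],[0.063,0,0]]}}

```text
time: 30.6
tool_pos: [654.3, -262.7, 343.5]
tcp_rot: [0.0, 0.666, 0.746, 0.0]
contact_force: [0.2, -0.2, 0.3]
grip_width: 0.501
```

```bash
python3 st.py; python3 - <<'E'
from h import *
im,d,c=cap('scene','scene9'); 
cv2.imwrite('pics/c9.png',cv2.resize(im[60:260,200:400,::-1],None,fx=3,fy=3,interpolation=cv2.INTER_CUBIC))
im,d,c=cap('wrist','wrist9')
im,d,c=cap('top','top9')
W=cloud(d,c)
E
python3 tray.py wrist9 scene9 top9 
python3 - <<'E'
from h import *
im,d,c=load('wrist9'); W=cloud(d,c)
nx=np.array([.9936,.113,0]);u=np.array([-.113,.9936,0]); o=np.array([653.94,-133.9,0])
S=np.stack([(W-o)@nx,(W-o)@u,W[...,2]],-1)
m=(abs(S[...,0])<25)&(abs(S[...,1])<40)&(S[...,2]>215)&(S[...,2]<240); P=S[m]; print('grip',m.sum(),P.min(0),P.max(0),np.median(P,0))
m=(abs(S[...,0])<25)&(abs(S[...,1])<40)&(S[...,2]>172)&(S[...,2]<195); P=S[m]; print('hook',m.sum(),np.percentile(P[:,2],[5,50,95]),P.min(0),P.max(0))
E
```

```text
30.6 [ 654.33 -262.73  343.48] [ 0.18 -0.22  0.27] [-0.026 -0.105 -0.009] tilt [0.0003 0.    ] 0.5008662473773734
wrist9 4393 rim [[-96.    5.7  70.1]
 [-66.3  57.8  75.7]
 [ -4.3  68.2  83.6]]
floor 1377 [5.11000e-02 1.20000e-03 5.34792e+01]
left rim y vs x [3.00000e-02 6.02861e+01]
scene9 806 rim [[-94.6   5.6  70.1]
 [-11.1  49.1  77.1]
 [ -0.9  71.5  94.1]]
floor 84 [4.32000e-02 6.00000e-02 5.19201e+01]
left rim y vs x [1.57000e-02 6.15084e+01]
top9 869 rim [[-96.6   5.3  70.3]
 [-11.6  46.6  77.7]
 [ -3.3  71.9  93.9]]
floor 236 [ 3.92000e-02 -3.00000e-04  5.15808e+01]
left rim y vs x [3.21000e-02 6.16217e+01]
grip 498 [-12.50359958 -15.88858865 215.66277626] [ -2.30713325  15.65720219 230.50304222] [ -7.89895857  -0.41438911 228.08351841]
hook 861 [176.70587521 183.41519062 189.3810309 ] [-16.05783085 -39.75744236 172.14382238] [  7.44092197  39.98869074 194.10757646]
```

View pics/c9.png

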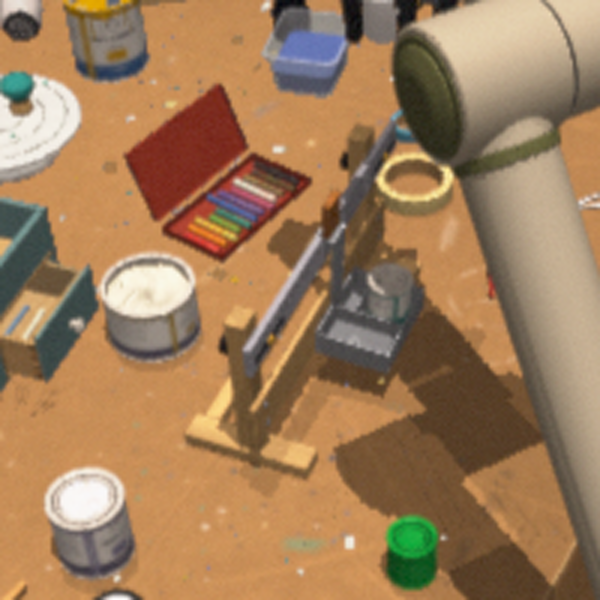

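View pics/wrist9.png

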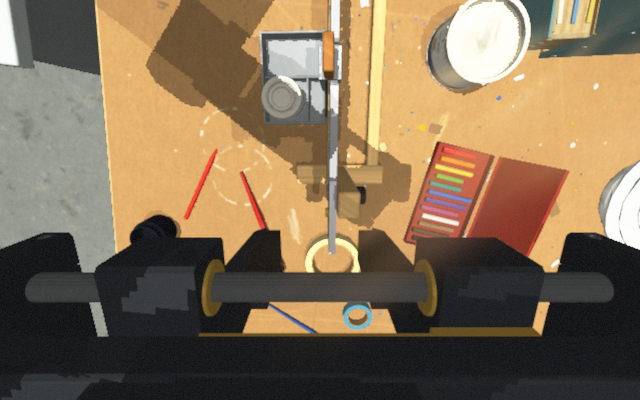

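View pics/top9.png

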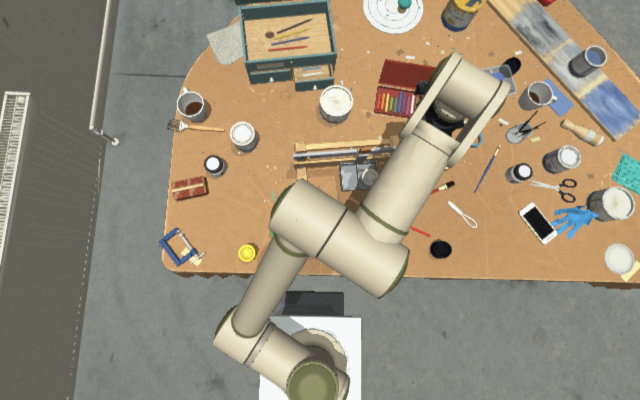

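Request:
{"op": "drive_tool", "data": {"dp": [[0,0,0],[0,0,0],[0,0,0],[0,0,0],[0,0,0],[0,0,0],[0,0,0],[0,0,0],[0,0,0],[0,0,0]], "dr": [[0,0,0],[0,0,0],[0,0,0],[0,0,0],[0,0,0],[0,0,0],[0,0,0],[0,0,0],[0,0,0],[0,0,0]]}}

```text
time: 31.75
tool_pos: [654.4, -263.4, 343.1]
tcp_rot: [-0.0, 0.666, 0.746, 0.0]
contact_force: [-0.1, -0.0, 0.1]
grip_width: 0.501
```

```bash
python3 - <<'E'
from h import *
cap('wrist','wrist10')
a=load('wrist9')[0].astype(int); b=load('wrist10')[0].astype(int); print(abs(a-b)[:180,240:350].mean(), abs(a-b)[:180].mean())
E
python3 tray.py wrist10; python3 -c "
from h import *
print(close_job())"
```

```text
6.032777777777778 4.131397569444444
wrist10 4400 rim [[-96.    5.1  70.2]
 [-67.7  57.9  75.6]
 [ -4.3  67.9  82.8]]
floor 1383 [5.0800e-02 1.0000e-04 5.3421e+01]
left rim y vs x [2.86000e-02 6.02042e+01]
the job is handed in; nothing more can be done
None
```

The caddy is hung in the bar's notch with the paint pot still standing in its tray, and the job was handed in at about 32 s of the 72 s limit.

**What I did:**
- Gripped the wooden grip and carried the caddy level to the stand.
- Laid the hook on the bar about 45 mm to the +y side of the notch, then slid it along. Partway along, the downward press rose to about 8 N, so I eased off; over the last few millimetres it was touching very lightly or not at all.
- Lowered the hook into the notch, leaned the caddy until the lip and foot touched, then eased the grip from 50 N to 3 N. The gripper opened in small steps.

**Last checks:**
- **Seating:** the hook met the notch floor 12.1 mm below where it met the bar top, against 12 mm nominal. The top of the grip is at about 227 mm, the fully seated height.
- **Centring:** the hook is within about 0.5 mm of the notch's middle.
- **Stability:** the tray measured the same before release, after release and one second later. The tray stayed level from side to side, the pot was upright, and the robot was clear.
- **Surroundings:** no other object showed any sign of having moved in the final pictures. This was by eye, and the arm hid part of the table.

**Disagreements:**
- The wrist camera gave a lean of 0.051 rad, against about 0.06 stated; the tool was tilted 0.063 rad at release.
- That camera also read heights about 1.4 mm high, and I corrected for it.

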